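# Sort the dial painter's bench into its trays

## Robot

A 6-joint arm with a two-finger parallel gripper is mounted at the origin on the work surface. World frame = base frame: x ahead of the robot, y to its left, z up, the work surface at z = 0. Lengths are in m, angles in rad, forces in N, time in s.
With the tool pointing down it reaches from about 0.3 to 0.875 m from the base axis. Payload 6.4 kg.
Tool frame: the origin (TCP) lies between the finger pads; the fingertips stand 19 mm ahead of it and the grasp point (between the pads) is the TCP; z points along the fingers, y is the line along which they close (so a half turn about z gives the same grasp; the last joint's range is limited). The gripper opens to 88 mm and grips with 3 to 60 N. Pads are 18 mm wide; open, the fingers measure 123 mm over their backs; the gripper's body (75 mm by 187 mm) begins 45 mm behind the grasp point.
Start: joints at [-1.541, 0.181, 1.607, -0, 1.354, -0.206], TCP at [0.134, -0.559, 0.258] pointing down, gripper open.
Joint ranges: [-2.99, 2.99], [-0.89, 2.07], [0.3, 2.58], [-1.14, 4.28], [0, 2.63], [-3.12, 3.12]. Speed limits (rad/s): [2.57, 2.57, 3.01, 3.14, 3.14, 3.14].

## Interface

Orientations are given as a rotation vector (axis times angle).
In Python, from rig import monitor, capture, calibration, ticket gives the robot as it stands.
- The arm moves only by the shell command python3 -m inch 'ROWS' [OPENING] [FORCE]. ROWS is a JSON object whose one key "motion" holds one flat list of numbers, 6 for each row, row after row: the shift along the tool's x, y, z in m, then the turn, a rotation vector about the tool's x, y, z in degrees. A call has 1 to 10 rows; each row shifts and turns the commanded pose from where the row before left it, along the tool's axes as they then stand; what a row does not reach is not made up. A row lasts 1/10 s, in which the tool goes at most 50 mm and 8.59 degrees, less where a joint would pass 70% of its speed; a pose out of reach is approached as far as the arm can. A call with a gripper value outside its range is refused whole. OPENING is the opening, from 0 (shut) to 1 (fully open), set as the call begins (- or left out, the last holds). The fingers move at their own pace and stop on an object; FORCE is the grip in N (left out, the last holds). Time passes only in rows, so rows that do not move let the fingers close. It gives the time, the measured TCP pose, the force, the opening and the grip force at its end, in the units of the state.
- monitor.sense(): the state, without advancing time (a new reading comes with each control period).
- capture(name): name is "scene" or "top" or "wrist"; returns the picture (480x640x3 uint8, red, green, blue); there is no depth.
- calibration(name): a dict with "K" (3x3 intrinsics, pixels), "k1" (the pictures are not rectified: a ray, as slopes to the right and down, at radius r is drawn at 1 + k1 r^2 times it, then the intrinsics apply), "world_from_camera" (4x4, takes a point from camera to world coordinates); the wrist camera has in their place "tool_from_camera" (4x4, takes a point from camera to tool coordinates, whose origin is the TCP and whose axes are the flange's). Camera axes: x right, y down, z forward; pixel columns grow to the right and rows downward; lengths in m; the calibration is good to about 2 mm. A picture is of the moment at which its call begins: read the wrist's pose just before it. calibration takes no time and is no camera call.
- ticket.job_done(): hands the job in; it is judged then, once.
The state is a dict: "clock": time; "q": joint angles; "qd": joint speeds; "effort": joint torques, N m; "ee_pos": TCP position; "orientation": TCP orientation; "ft_force": force on the tool from outside, world axes, zero at the start; "wrist_torque": the same for the moment, N m; "finger_gap": opening from 0.0 (shut) to 1.0 (fully open); "grip_force": force on a finger pad.
Only numpy, scipy, OpenCV 4.12 (cv2) and the standard library are available. Lean on these libraries where they do the work, as an engineer would, in place of code of your own. Each camera call takes 0.05 s, during which the arm holds its last target. There are 200 camera calls.

## Task

Clear the dial painter's bench: stand the red paint pot in the red bay and the blue paint pot in the blue bay of the white tray, lay both brass gear wheels flat, side by side and hub up, on the floor of the wooden tray with the green lining, and lay the brush flat in the black tray. Set everything down rather than dropping it, and do not disturb the clock dial or the brown bottle.

Things in the scene. Friction and masses are not known exactly. Their poses are not given: they have to be found in the camera images.
- paint_tray: An open tray, 110 x 160 mm (its x, y) and 20 mm high, walls and floor 5 mm thick (inside 100 x 150 mm, floor 5 mm above the table); fixed. Origin: centre of its underside; z up, y along its long side. White, with a 5 mm divider 20 mm high across its middle (at y = 0): the bay at +y has a red floor, the bay at -y a blue floor; each bay is 100 x 72 mm inside, centred 39 mm from the origin.
- wheel_tray: An open tray, 110 x 160 mm (its x, y) and 20 mm high, walls and floor 5 mm thick (inside 100 x 150 mm, floor 5 mm above the table); fixed. Origin: centre of its underside; z up, y along its long side. Light wood with a green lined floor, no divider.
- brush_tray: An open tray, 110 x 160 mm (its x, y) and 20 mm high, walls and floor 5 mm thick (inside 100 x 150 mm, floor 5 mm above the table); fixed. Origin: centre of its underside; z up, y along its long side. All black, no divider.
- red_pot: Closed round paint pot, white with a red band and a red lid: 40 mm diameter, 45 mm high, about 0.1 kg. Origin: centre of its underside, z up. Grip it across the diameter.
- blue_pot: Closed round paint pot, white with a blue band and a blue lid: 40 mm diameter, 45 mm high, about 0.1 kg. Origin: centre of its underside, z up. Grip it across the diameter.
- large_wheel: Brass clock gear wheel lying flat: disc 60 mm across and 6 mm thick, with a steel hub 16 mm in diameter standing on it, hub top 30 mm above the underside. Origin: centre of its underside, z up along the hub. Best gripped by the hub.
- small_wheel: Brass clock gear wheel lying flat: disc 44 mm across and 6 mm thick, with a steel hub 16 mm in diameter standing on it, hub top 30 mm above the underside. Origin: centre of its underside, z up along the hub. Best gripped by the hub.
- brush: Flat paintbrush lying on the table: 130 mm long (its x), 16 mm wide (its y), 10 mm thick; orange handle towards -x, metal collar, black bristles at +x (rigid). About 40 g. Origin: centre of its underside, midway along its length, z up; grip it there across its width.
- dial: Bystander: white clock dial with black marks lying flat on the table, 100 mm diameter, 5 mm thick, loose. Origin: centre of its underside. Leave it where it is.
- bottle: Bystander: brown (amber) glass bottle with a black cap standing on the table, 50 mm diameter, 100 mm high, loose. Origin: centre of its underside. Leave it where it is.

How it is judged:
At the end, for the whole second after the job is handed in: All released and at rest: red pot in the red bay, blue pot in the blue bay, both wheels hub up in the wooden tray, not one on the other, the brush in the black tray; each upright or flat within 0.12 rad, its underside within 5 mm of the tray floor (x of red_pot in the frame of paint_tray between -0.036 and 0.036 m and y of red_pot in the frame of paint_tray between 0.016 and 0.061 m and z of each of red_pot, blue_pot in the frame of paint_tray below 0.01 m and angle between each of red_pot, blue_pot, large_wheel, small_wheel, brush's own z axis and vertical below 0.12 rad and linear speed of each of red_pot, blue_pot, large_wheel, small_wheel, brush below 0.02 m/s and angular speed of each of red_pot, blue_pot, large_wheel, small_wheel, brush below 0.2 rad/s and x of blue_pot in the frame of paint_tray between -0.036 and 0.036 m and y of blue_pot in the frame of paint_tray between -0.061 and -0.016 m and x of large_wheel in the frame of wheel_tray between -0.036 and 0.036 m and y of large_wheel in the frame of wheel_tray between -0.06 and 0.06 m and z of each of large_wheel, small_wheel in the frame of wheel_tray below 0.01 m and x of small_wheel in the frame of wheel_tray between -0.036 and 0.036 m and y of small_wheel in the frame of wheel_tray between -0.06 and 0.06 m and x of brush in the frame of brush_tray between -0.047 and 0.047 m and y of brush in the frame of brush_tray between -0.06 and 0.06 m and z of brush in the frame of brush_tray below 0.01 m); the robot touches nothing.
It fails at once if the dial is moved by more than 20 mm or tipped over (distance of dial from where it was at the start of the episode above 0.02 m or angle between dial's own z axis and vertical above 0.4 rad).
It fails at once if the bottle is moved by more than 20 mm or tipped over (distance of bottle from where it was at the start of the episode above 0.02 m or angle between bottle's own z axis and vertical above 0.4 rad).
It fails at once if a pot falls or is thrown: faster than 0.8 m/s with no finger on it (a fall of over 30 mm) ((linear speed of red_pot above 0.8 m/s and contact force between the fingers and red_pot below 0.01 N) or (linear speed of blue_pot above 0.8 m/s and contact force between the fingers and blue_pot below 0.01 N)).
It fails at once if a wheel falls or is thrown: faster than 0.8 m/s with no finger on it (a fall of over 30 mm) ((linear speed of large_wheel above 0.8 m/s and contact force between the fingers and large_wheel below 0.01 N) or (linear speed of small_wheel above 0.8 m/s and contact force between the fingers and small_wheel below 0.01 N)).
It fails at once if a brush falls or is thrown: faster than 0.8 m/s with no finger on it (a fall of over 30 mm) ((linear speed of brush above 0.8 m/s and contact force between the fingers and brush below 0.01 N)).
It also fails if it takes over 128 s, if anything falls off the work surface, if the arm or the gripper's body presses on something with over 40 N, if the wrist force passes 120 N, or if a joint passes its speed limit or range.

## Working session

There is one attempt and no reset: what is moved stays moved. The work goes in short steps, Python scripts to look and compute and a shell command to move; the robot and the scene stay as the last step left them, time stands still between calls to the robot, and variables do not carry over. Pictures are saved under pics/ and viewed, at most 14 in all, crops included, and the job is handed in when it is done.

```bash
ls; mkdir -p pics
python3 - <<'E'
from rig import monitor,capture,calibration
import cv2,numpy as np
s=monitor.sense();print(s['clock'],s['q'],s['ee_pos'],s['orientation'],s['finger_gap'])
for n in("scene","top","wrist"):
    c=calibration(n);print(n,{k:np.round(v,4).tolist() for k,v in c.items()})
    cv2.imwrite(f'pics/{n}0.png',capture(n)[...,::-1])
E
```

```text
pics
0.0 [-1.54129488e+00  1.81539509e-01  1.60795626e+00 -1.16061755e-05
  1.35379470e+00 -2.06301237e-01] [ 0.13433205 -0.5585932   0.25683598] [-3.11810181e+00 -3.69345311e-01 -2.17601452e-04] 1.0047770012957908
scene {'K': [[577.0577, 0.0, 314.4061], [0.0, 577.0577, 238.077], [0.0, 0.0, 1.0]], 'k1': -0.083, 'world_from_camera': [[-0.587, 0.5774, -0.5676, 1.1051], [0.8096, 0.4114, -0.4187, 0.4426], [-0.0083, -0.7053, -0.7089, 0.7366], [0.0, 0.0, 0.0, 1.0]]}
top {'K': [[586.4782, 0.0, 313.3141], [0.0, 586.4782, 231.7018], [0.0, 0.0, 1.0]], 'k1': 0.0308, 'world_from_camera': [[-0.0213, -0.9989, 0.0418, 0.4657], [-0.9997, 0.0209, -0.0095, 0.0241], [0.0086, -0.042, -0.9991, 1.294], [0.0, 0.0, 0.0, 1.0]]}
wrist {'K': [[379.7522, 0.0, 312.687], [0.0, 379.7522, 239.1153], [0.0, 0.0, 1.0]], 'k1': -0.046, 'tool_from_camera': [[0.0001, -0.9498, -0.3129, 0.0831], [1.0, 0.0006, -0.0013, 0.0009], [0.0014, -0.3129, 0.9498, -0.1265], [0.0, 0.0, 0.0, 1.0]]}
```

View pics/top0.png

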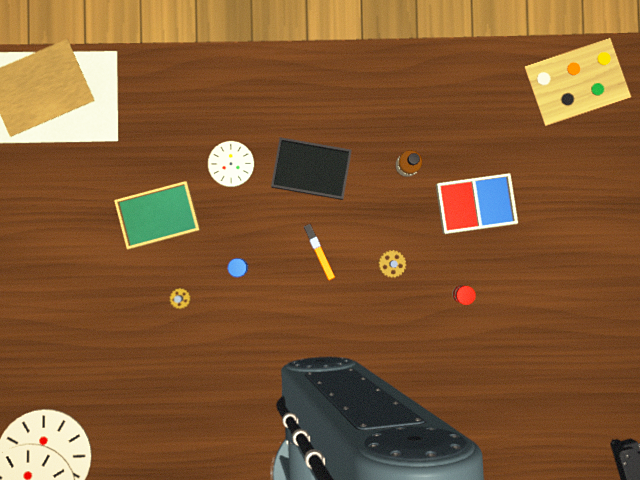

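View pics/scene0.png

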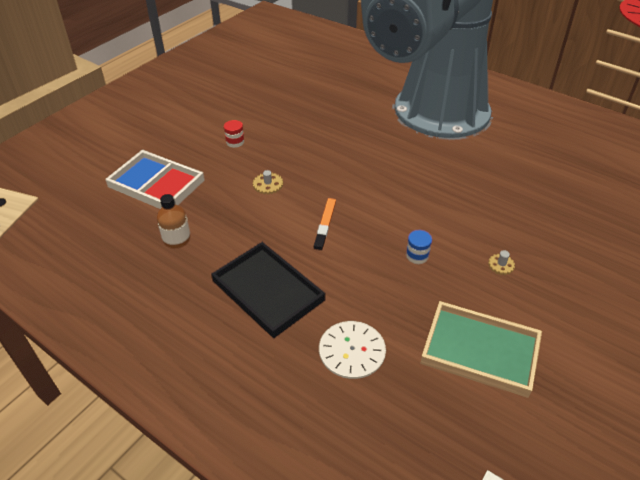

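The top view shows the green tray at (157,215), the black one at (312,168) and the white one at (478,203) with red on the left. The blue pot is at (237,267), the red pot at (465,295), the small wheel at (180,298), the large wheel at (392,264) and the brush at (319,252). The dial is at (231,163) and the bottle at (409,163). The scene view shows all of them unobstructed.

```bash
cat > h.py <<'E'
import cv2,numpy as np
from rig import calibration,monitor
from scipy.spatial.transform import Rotation as R
def ray(n,p,T=None):
    c=calibration(n);K=np.array(c['K'])
    u=cv2.undistortPoints(np.array(p,float).reshape(-1,1,2),K,np.array([c['k1'],0,0,0.]))[:,0]
    M=np.array(c['world_from_camera']) if n!='wrist' else T@np.array(c['tool_from_camera'])
    d=np.c_[u,np.ones(len(u))]@M[:3,:3].T
    return M[:3,3],d
def plane(n,p,z,T=None):
    o,d=ray(n,p,T);return o+d*((z-o[2])/d[:,2])[:,None]
def tri(o1,d1,o2,d2):
    d1=d1/np.linalg.norm(d1);d2=d2/np.linalg.norm(d2)
    t=np.linalg.lstsq(np.c_[d1,-d2],o2-o1,rcond=None)[0]
    a=o1+t[0]*d1;b=o2+t[1]*d2
    return (a+b)/2,np.linalg.norm(a-b)
def tool(s):
    T=np.eye(4);T[:3,:3]=R.from_rotvec(s['orientation']).as_matrix();T[:3,3]=s['ee_pos'];return T
def blob(img,box,f):
    "largest contour of mask f(hsv) in box x0,y0,x1,y1 -> contour in image px"
    x0,y0,x1,y1=box;h=cv2.cvtColor(img[y0:y1,x0:x1],cv2.COLOR_BGR2HSV).astype(int)
    m=f(h[...,0],h[...,1],h[...,2]).astype(np.uint8)
    c=max(cv2.findContours(m,cv2.RETR_EXTERNAL,cv2.CHAIN_APPROX_NONE)[0],key=cv2.contourArea)
    return c+[x0,y0]
def cen(c):
    m=cv2.moments(c);return np.array([m['m10'],m['m01']])/m['m00']
red=lambda h,s,v:((h<6)|(h>172))&(s>190)&(v>110)
blue=lambda h,s,v:(h>100)&(h<120)&(s>140)&(v>90)
green=lambda h,s,v:(h>60)&(h<95)&(s>90)&(v>60)
orange=lambda h,s,v:(h>10)&(h<25)&(s>200)&(v>170)
black=lambda h,s,v:(v<75)&(s<80)
grey=lambda h,s,v:(s<70)&(v>90)
E
cat > m.py <<'E'
from h import *
t=cv2.imread('pics/top0.png');s=cv2.imread('pics/scene0.png')
D={'redpot':((445,280,485,312),(215,115,255,132),red),'bluepot':((222,253,252,283),(400,225,440,245),blue),
'redfloor':((430,170,525,240),(100,150,210,210),red),'bluefloor':((430,170,525,240),(100,150,210,210),blue),
'greenfloor':((105,175,205,255),(415,295,550,395),green),'black':((265,130,360,205),(205,235,330,340),black),
'lhub':((380,250,405,276),(258,166,278,185),grey),'shub':((168,286,192,310),(494,246,515,266),grey),
'handle':((300,215,345,285),(312,190,345,230),orange)}
for k,(bt,bs,f) in D.items():
    a=blob(t,bt,f);b=blob(s,bs,f);ca,cb=cen(a),cen(b)
    o,d=ray('top',ca);o2,d2=ray('scene',cb);p,e=tri(o,d[0],o2,d2[0])
    print(k,ca.round(1),cv2.contourArea(a),cb.round(1),cv2.contourArea(b),p.round(4),'gap',round(e,4))
    r=cv2.minAreaRect(a);q=cv2.boxPoints(r)
    if 'floor' in k or k in('black','handle'): print('  rect',plane('top',q,.005 if 'fl' in k else .02 if k=='black' else .01)[:,:2].round(3).tolist())
E
python3 m.py
python3 - <<'E'
import cv2
t=cv2.imread('pics/top0.png')
s=cv2.imread('pics/scene0.png')
import numpy as np
f=lambda i,x,y:cv2.resize(i[y:y+40,x:x+50],None,fx=8,fy=7,interpolation=cv2.INTER_CUBIC)
cv2.imwrite('pics/crop.png',np.vstack([np.hstack([f(t,370,244),f(t,155,280)]),np.hstack([f(s,243,160),f(s,478,240)])]))
E
```

```text
redpot [465.4 294.9] 264.0 [233.  129.5] 19.5 [ 0.3751 -0.3107  0.0295] gap 0.0022
bluepot [237.1 267.3] 251.0 [419.3 238. ] 245.5 [0.4452 0.1766 0.0415] gap 0.0013
redfloor [458.9 205.6] 1244.0 [187.3 180.3] 9.5 [ 0.5573 -0.2913  0.0237] gap 0.0354
  rect [[0.614, -0.271], [0.623, -0.338], [0.527, -0.349], [0.518, -0.283]]
bluefloor [493.7 200.7] 1254.0 [140. 173.] 646.0 [ 0.5785 -0.3849  0.0101] gap 0.0018
  rect [[0.624, -0.348], [0.632, -0.414], [0.535, -0.426], [0.527, -0.36]]
greenfloor [156.8 214.8] 2826.0 [482.5 347. ] 4344.0 [0.5632 0.354  0.0087] gap 0.0018
  rect [[0.593, 0.436], [0.628, 0.295], [0.534, 0.272], [0.5, 0.413]]
black [310.9 167.5] 3065.0 [268.1 288.4] 5507.5 [0.6602 0.0158 0.0061] gap 0.0041
  rect [[0.624, 0.099], [0.724, 0.08], [0.695, -0.07], [0.595, -0.05]]
lhub [393.4 263.6] 33.5 [266.9 176.3] 76.5 [ 0.4454 -0.16    0.0178] gap 0.0019
shub [177.7 298.8] 38.0 [503.2 257.4] 108.5 [0.3802 0.308  0.0178] gap 0.0004Traceback (most recent call last):
  File "m.py", line 9, in <module>
    a=blob(t,bt,f);b=blob(s,bs,f);ca,cb=cen(a),cen(b)
                     ~~~~^^^^^^^^
  File "h.py", line 23, in blob
    c=max(cv2.findContours(m,cv2.RETR_EXTERNAL,cv2.CHAIN_APPROX_NONE)[0],key=cv2.contourArea)
ValueError: max() iterable argument is empty
```

View pics/crop.png

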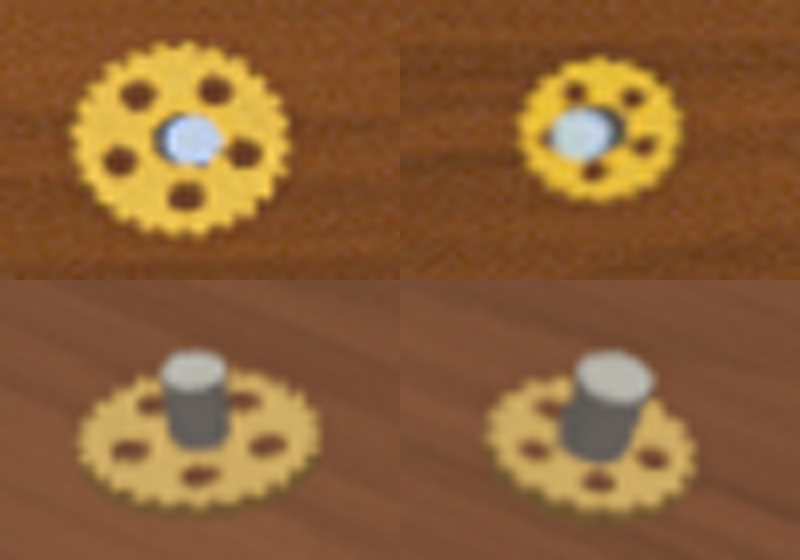

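The crop shows the hub tops as bright ellipses: top view near (394,264) and (178,299), scene view near (267,173) and (504,254). The scene image is dimmer, so I'll loosen its masks.

```bash
sed -i "s/^red=.*/red=lambda h,s,v:((h<6)|(h>170))\&(s>150)\&(v>90)/; s/^orange=.*/orange=lambda h,s,v:(h>6)\&(h<25)\&(s>170)\&(v>150)/; s/^grey=.*/grey=lambda h,s,v:(s<70)\&(v>145)/" h.py
sed -i "s/(445,280,485,312),(215,115,255,132)/(445,280,485,312),(215,115,255,135)/" m.py
cat >> m.py <<'E'
a=blob(t,(300,215,345,285),lambda h,s,v:(orange(h,s,v))|((s<60)&(v>150)))
r=cv2.fitLine(a,cv2.DIST_L2,0,.01,.01).ravel();P=a[:,0].astype(float);u=(P-r[2:])@r[:2];
e=[r[2:]+r[:2]*u.min(),r[2:]+r[:2]*u.max()];print('handle+collar ends',np.round(e,1).tolist(),plane('top',e,.01).round(4).tolist())
b=blob(t,(300,215,345,285),lambda h,s,v:(v<90)&(s<110));P=b[:,0].astype(float);u=(P-r[2:])@r[:2]
e=[r[2:]+r[:2]*u.min(),r[2:]+r[:2]*u.max()];print('bristle ends',np.round(e,1).tolist(),plane('top',e,.01).round(4).tolist())
for n,b in(('dial',(200,130,262,195)),):
    a=blob(t,b,lambda h,s,v:(s<60)&(v>150));print(n,plane('top',[cen(a)],.005).round(3))
E
python3 m.py
```

```text
redpot [465.  294.9] 275.5 [233.1 126.5] 197.0 [ 0.3762 -0.3077  0.039 ] gap 0.0013
bluepot [237.1 267.3] 251.0 [419.3 238. ] 245.5 [0.4452 0.1766 0.0415] gap 0.0013
redfloor [458.9 205.6] 1297.5 [169.4 183.6] 675.5 [ 0.5693 -0.3076  0.0129] gap 0.0016
  rect [[0.615, -0.271], [0.624, -0.339], [0.526, -0.35], [0.518, -0.282]]
bluefloor [493.7 200.7] 1254.0 [140. 173.] 646.0 [ 0.5785 -0.3849  0.0101] gap 0.0018
  rect [[0.624, -0.348], [0.632, -0.414], [0.535, -0.426], [0.527, -0.36]]
greenfloor [156.8 214.8] 2826.0 [482.5 347. ] 4344.0 [0.5632 0.354  0.0087] gap 0.0018
  rect [[0.593, 0.436], [0.628, 0.295], [0.534, 0.272], [0.5, 0.413]]
black [310.9 167.5] 3065.0 [268.1 288.4] 5507.5 [0.6602 0.0158 0.0061] gap 0.0041
  rect [[0.624, 0.099], [0.724, 0.08], [0.695, -0.07], [0.595, -0.05]]
lhub [393.9 263.7] 29.0 [266.4 172.4] 27.0 [ 0.4456 -0.1597  0.0279] gap 0.0013
shub [177.2 298.9] 32.5 [504.4 253.2] 39.0 [0.3805 0.3073 0.0281] gap 0.0015
handle [323.9 263.9] 47.5 [327.8 211. ] 195.0 [ 0.4485 -0.0098  0.007 ] gap 0.0001
  rect [[0.48, 0.013], [0.487, -0.004], [0.419, -0.034], [0.412, -0.017]]
handle+collar ends [[312.5, 237.7], [331.3, 278.9]] [[0.5062, 0.014, 0.01], [0.4153, -0.0253, 0.01]]
bristle ends [[311.9, 236.6], [311.9, 236.6]] [[0.5087, 0.0151, 0.01], [0.5087, 0.0151, 0.01]]
dial [[0.674 0.191 0.005]]
```

```bash
cat > go.py <<'E'
"go.py x y z closing_angle_deg : shift in tool axes now (mm), then turn about tool z (deg)"
import sys
from h import *
x,y,z,a=map(float,sys.argv[1:5]);s=monitor.sense();T=tool(s)
d=T[:3,:3].T@(np.array([x,y,z])-T[:3,3])*1000
c=np.degrees(np.arctan2(T[1,1],T[0,1]));w=(a-c+90)%180-90
print('clk %.1f'%s['clock'],'ee',s['ee_pos'].round(4),'tilt z',T[:3,2].round(3),'closing %.1f'%c,'gap %.3f'%s['finger_gap'],'q6 %.2f'%s['q'][5],'F',np.round(s['ft_force'],1))
print('shift mm',d.round(1),'tool-z turn deg %.1f'%-w)
E
python3 - <<'E'
from h import *
t=cv2.imread('pics/top0.png')
print('red',plane('top',[[465,294.9]],.043),'blue',plane('top',[[237.1,267.3]],.043))
print('cap',plane('top',[[413,159]],.1),'tip',plane('top',[[307,225]],.01))
E
python3 go.py .475 .0005 .12 -66.6
```

```text
red [[ 0.37684066 -0.30722916  0.043     ]] blue [[0.44563701 0.17580916 0.043     ]]
cap [[ 0.66036159 -0.19461948  0.1       ]] tip [[0.53434692 0.02541229 0.01      ]]
clk 0.1 ee [ 0.1343 -0.5587  0.257 ] tilt z [-0.     0.001 -1.   ] closing -76.5 gap 1.002 q6 -0.21 F [-0.1 -0.   0.6]
shift mm [ 461.8 -464.   137.8] tool-z turn deg -9.9
```

```bash
python3 -m inch '{"motion":[0.023,-0.023,0,0,0,0, 0.023,-0.023,0,0,0,0, 0.023,-0.023,0,0,0,0, 0.023,-0.023,0,0,0,0, 0.023,-0.023,0,0,0,0, 0.023,-0.023,0,0,0,0, 0.023,-0.023,0,0,0,0, 0.023,-0.023,0,0,0,0, 0.023,-0.023,0,0,0,0, 0.023,-0.023,0,0,0,0]}' 1
python3 -m inch '{"motion":[0.023,-0.023,0,0,0,0, 0.023,-0.023,0,0,0,0, 0.023,-0.023,0,0,0,0, 0.023,-0.023,0,0,0,0, 0.023,-0.023,0,0,0,0, 0.023,-0.023,0,0,0,0, 0.023,-0.023,0,0,0,0, 0.023,-0.023,0,0,0,0, 0.023,-0.023,0,0,0,0, 0.023,-0.023,0,0,0,0]}'
python3 -m inch '{"motion":[0,0,0.03,0,0,-5, 0,0,0.03,0,0,-5, 0,0,0.03,0,0,0,0,0,0.03,0,0,0, 0,0,0,0,0,0,0,0,0,0,0,0]}'
python3 go.py .475 .0005 .021 -66.6
python3 - <<'E'
from h import *
from rig import capture
T=tool(monitor.sense());im=capture('wrist')[...,::-1].copy();cv2.imwrite('pics/w1.png',im);np.save('T1',T)
E
```

```text
clock: 1.15
ee_pos: [0.3046, -0.2804, 0.2576]
orientation: [-3.12, -0.369, 0.0]
ft_force: [0.9, -0.1, 0.7]
finger_gap: 1.0
grip_force: 0.0
clock: 2.15
ee_pos: [0.4745, -0.003, 0.2575]
orientation: [-3.12, -0.37, 0.0]
ft_force: [-0.1, -0.8, -0.3]
finger_gap: 1.0
grip_force: 0.0
clock: 2.75
ee_pos: [0.4739, -0.0043, 0.1378]
orientation: [-3.075, -0.64, 0.002]
ft_force: [0.5, -0.7, -0.1]
finger_gap: 1.0
grip_force: 0.0
clk 2.8 ee [ 0.4739 -0.0043  0.1378] tilt z [-0.001  0.    -1.   ] closing -66.5 gap 1.000 q6 0.90 F [ 0.5 -0.7 -0.1]
shift mm [  3.   -3.9 116.8] tool-z turn deg 0.1
```

View pics/w1.png

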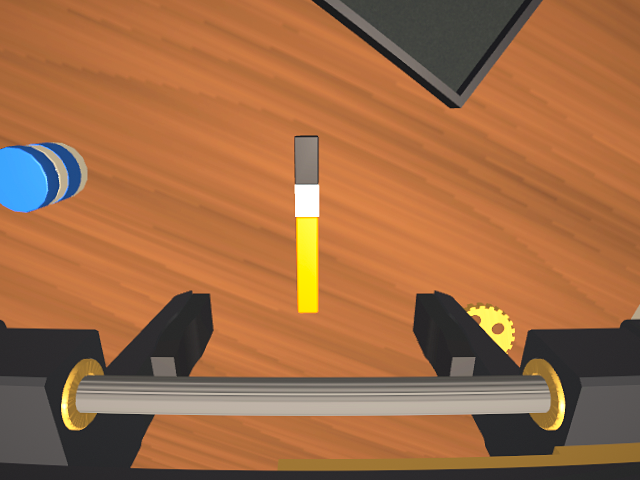

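The wrist view shows the brush upright in the image between the open fingers, with its tip at about (307,136) and tail at (308,313). The tray corner is at (458,107).

Run:
```python
from h import *
T=np.load('T1.npy');p=plane('wrist',[[307,136],[308,313]],.01,T);print(p,p.mean(0),np.linalg.norm(p[0]-p[1]))
d=p[0]-p[1];print(np.degrees(np.arctan2(d[1],d[0])),'tool',T[:3,:3].T@(p.mean(0)-T[:3,3]))
# height from two views: brush tip and tail, top camera vs wrist
for a,b in(((307,225),(307,136)),((331.3,279),(308,313))):
    o,e=ray('top',[a]);o2,e2=ray('wrist',[b],T);print(tri(o,e[0],o2,e2[0]))
```

```text
[[ 0.53658941  0.02615359  0.01      ]
 [ 0.41814672 -0.0255519   0.01      ]] [4.77368066e-01 3.00848938e-04 1.00000000e-02] 0.12923671172430723
23.583404931690858 tool [ 0.00510851 -0.00276439  0.12783667]
(array([ 0.53544892,  0.02573255, -0.01095577]), np.float64(0.0005993483826858396))
(array([ 0.41517788, -0.02602321,  0.00471682]), np.float64(0.0013384153948704973))
```

```bash
python3 -m inch '{"motion":[0.0045,-0.003,0.02,0,0,0, 0,0,0.025,0,0,0, 0,0,0.025,0,0,0, 0,0,0.02,0,0,0, 0,0,0.015,0,0,0, 0,0,0.01,0,0,0,0,0,0,0,0,0,0,0,0,0,0,0]}' 1
python3 -m inch '{"motion":[0,0,0,0,0,0,0,0,0,0,0,0,0,0,0,0,0,0,0,0,0,0,0,0,0,0,0,0,0,0,0,0,0,0,0,0,0,0,0,0,0,0,0,0,0,0,0,0]}' 0 20
python3 -m inch '{"motion":[0,0,-0.01,0,0,0,0,0,-0.02,0,0,0,0,0,-0.03,0,0,0,0,0,-0.03,0,0,0,0,0,-0.02,0,0,0,0,0,-0.01,0,0,0,0,0,0,0,0,0]}'
python3 go.py .66 .016 .027 -11
```

```text
clock: 3.6
ee_pos: [0.4781, -0.0001, 0.0238]
orientation: [3.075, 0.64, 0.002]
ft_force: [0.1, -0.3, 0.7]
finger_gap: 0.998
grip_force: 0.0
clock: 4.4
ee_pos: [0.477, 0.0002, 0.0227]
orientation: [-3.076, -0.64, 0.0]
ft_force: [0.0, 0.7, -0.4]
finger_gap: 0.3
grip_force: 0.0
clock: 5.1
ee_pos: [0.4781, -0.0, 0.1444]
orientation: [3.074, 0.64, 0.005]
ft_force: [-0.0, -1.2, 0.6]
finger_gap: 0.01
grip_force: 0.0
clk 5.1 ee [ 0.4781 -0.      0.1444] tilt z [ 0.003 -0.001 -1.   ] closing -66.5 gap 0.010 q6 0.91 F [-0.  -1.2  0.6]
shift mm [172.9  57.7 117.9] tool-z turn deg -55.5
```

The fingers were still closing when I lifted, so the grasp missed. I'll check the brush with the camera and retry with a longer close.

```bash
python3 -m inch '{"motion":[0,0,0,0,0,0,0,0,0,0,0,0,0,0,0,0,0,0,0,0,0,0,0,0,0,0,0,0,0,0,0,0,0,0,0,0,0,0,0,0,0,0]}' 0.6
python3 - <<'E'
from h import *
from rig import capture
T=tool(monitor.sense());im=capture('wrist')[...,::-1].copy();cv2.imwrite('pics/w2.png',im)
c=blob(im,(250,80,370,340),orange);r=cv2.minAreaRect(c);print(r,plane('wrist',cv2.boxPoints(r),.01,T).round(4))
E
python3 go.py .477 .0003 .021 -66.6
```

```text
clock: 5.8
ee_pos: [0.4771, 0.0002, 0.1426]
orientation: [-3.076, -0.64, 0.0]
ft_force: [-0.4, 0.7, 0.5]
finger_gap: 0.596
grip_force: 0.0
((311.5, 249.5), (29.0, 131.0), 0.0) [[ 0.414  -0.015   0.01  ]
 [ 0.5075  0.0242  0.01  ]
 [ 0.5154  0.006   0.01  ]
 [ 0.4229 -0.0355  0.01  ]]
clk 5.8 ee [4.771e-01 2.000e-04 1.427e-01] tilt z [-0.  0. -1.] closing -66.5 gap 0.599 q6 0.91 F [-0.4 -0.2 -0.5]
shift mm [-0.000e+00 -1.000e-01  1.217e+02] tool-z turn deg 0.1
```

```bash
python3 -m inch '{"motion":[0,0,0.03,0,0,0, 0,0,0.03,0,0,0, 0,0,0.025,0,0,0, 0,0,0.02,0,0,0, 0,0,0.01,0,0,0, 0,0,0.0065,0,0,0,0,0,0,0,0,0]}'
python3 -m inch '{"motion":[0,0,0,0,0,0,0,0,0,0,0,0,0,0,0,0,0,0,0,0,0,0,0,0,0,0,0,0,0,0,0,0,0,0,0,0,0,0,0,0,0,0,0,0,0,0,0,0]}' 0 20
python3 go.py .66 .016 .027 -11
```

```text
clock: 6.55
ee_pos: [0.477, 0.0002, 0.021]
orientation: [-3.075, -0.64, 0.001]
ft_force: [-0.2, 0.1, -0.1]
finger_gap: 0.602
grip_force: 0.0
clock: 7.35
ee_pos: [0.4773, 0.0001, 0.0215]
orientation: [3.076, 0.64, 0.001]
ft_force: [-1.3, 1.0, 5.6]
finger_gap: 0.177
grip_force: 20.0
clk 7.3 ee [4.773e-01 1.000e-04 2.150e-02] tilt z [ 0. -0. -1.] closing -66.5 gap 0.177 q6 0.91 F [-1.3  1.   5.6]
shift mm [173.9  58.3  -5.4] tool-z turn deg -55.5
```

```bash
python3 -m inch '{"motion":[0,0,-0.01,0,0,0,0,0,-0.02,0,0,0,0,0,-0.03,0,0,0,0,0,-0.02,0,0,0,0,0,-0.01,0,0,0]}'
python3 -m inch '{"motion":[0.02,0.007,0,0,0,0,0.029,0.01,0,0,0,0,0.029,0.01,0,0,0,0,0.029,0.01,0,0,0,0,0.029,0.01,0,0,0,0,0.022,0.007,0,0,0,0,0.016,0.004,0,0,0,0]}'
python3 -m inch '{"motion":[0,0,0,0,0,-7.5,0,0,0,0,0,-8,0,0,0,0,0,-8,0,0,0,0,0,-8,0,0,0,0,0,-8,0,0,0,0,0,-8,0,0,0,0,0,-8,0,0,0,0,0,0,0,0,0,0,0,0]}'
python3 go.py .66 .016 .027 -11;python3 - <<'E'
from h import *
from rig import capture
T=tool(monitor.sense());im=capture('wrist')[...,::-1].copy();cv2.imwrite('pics/w3.png',im);np.save('T3',T)
E
```

```text
clock: 7.85
ee_pos: [0.4781, -0.0, 0.1134]
orientation: [3.074, 0.64, 0.004]
ft_force: [0.6, 0.3, -0.6]
finger_gap: 0.175
grip_force: 20.0
clock: 8.55
ee_pos: [0.6607, 0.0165, 0.1104]
orientation: [-3.075, -0.64, 0.001]
ft_force: [-0.3, -0.3, -0.2]
finger_gap: 0.175
grip_force: 20.0
clock: 9.45
ee_pos: [0.6594, 0.0164, 0.1107]
orientation: [-2.427, -1.993, 0.001]
ft_force: [-0.1, 0.3, -0.7]
finger_gap: 0.178
grip_force: 20.0
clk 9.4 ee [0.6594 0.0164 0.1107] tilt z [-0.001  0.    -1.   ] closing -11.2 gap 0.178 q6 0.04 F [-0.1  0.3 -0.7]
shift mm [-0.3  0.8 83.7] tool-z turn deg -0.2
```

View pics/w3.png

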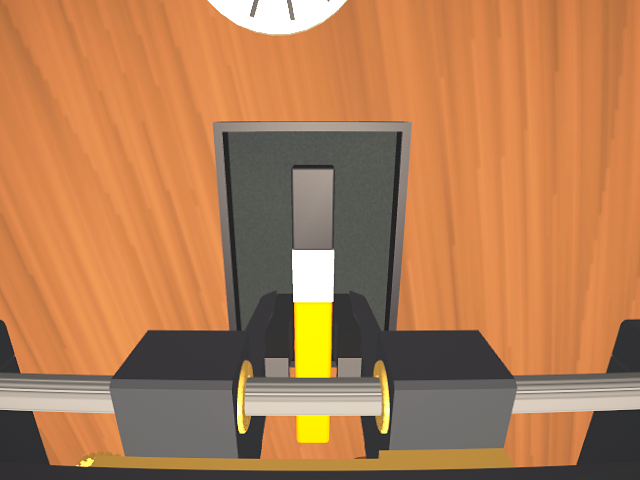

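The brush hangs centred across the tray and parallel to its walls. The tray's far outer corners are at (213,122) and (411,122), and the bristle tip is at (313,167). I'll check the length margin numerically.

Run:
```python
from h import *
T=np.load('T3.npy')
for z in(.02,):
    p=plane('wrist',[[213,122],[411,122]],z,T);print(p.round(4),np.linalg.norm(p[0]-p[1]));print('tool',((p-T[:3,3])@T[:3,:3]).round(4))
p=plane('wrist',[[313,167]],.1107-.011,T);print('tip tool',((p-T[:3,3])@T[:3,:3]).round(4))
t=cv2.imread('pics/top0.png')
# top-view/wrist triangulation of the far (+y) corners
for a,b in(((280,139),(213,122)),((274,187),(411,122))):
    o,e=ray('top',[a]);o2,e2=ray('wrist',[b],T);print(tri(o,e[0],o2,e2[0]))
```

```text
[[0.6223 0.1032 0.02  ]
 [0.7292 0.0821 0.02  ]] 0.10896875702692588
tool [[ 0.0779 -0.0531  0.0907]
 [ 0.0779  0.0559  0.0906]]
tip tool [[0.0635 0.0019 0.011 ]]
(array([0.67845263, 0.08322079, 0.24059703]), np.float64(0.02499656032532105))
(array([0.5810732 , 0.09096376, 0.53413262]), np.float64(0.0682706097979006))
```

```bash
python3 -m inch '{"motion":[0,0.001,0.02,0,0,0, 0,0,0.02,0,0,0, 0,0,0.02,0,0,0, 0,0,0.012,0,0,0, 0,0,0.008,0,0,0, 0,0,0.004,0,0,0,0,0,0,0,0,0,0,0,0,0,0,0]}'
python3 -m inch '{"motion":[0,0,0,0,0,0,0,0,0,0,0,0,0,0,0,0,0,0,0,0,0,0,0,0]}' 0.35
python3 -m inch '{"motion":[0,0,-0.02,0,0,0,0,0,-0.03,0,0,0,0,0,-0.03,0,0,0,0,0,-0.03,0,0,0,0,0,-0.02,0,0,0,0,0,0,0,0,0]}' 0.8
python3 go.py .376 -.3075 .16 6.7
```

```text
clock: 10.3
ee_pos: [0.6614, 0.0161, 0.0281]
orientation: [2.423, 1.998, 0.002]
ft_force: [-0.0, -0.0, 0.9]
finger_gap: 0.179
grip_force: 20.0
clock: 10.7
ee_pos: [0.6609, 0.0162, 0.0274]
orientation: [2.424, 1.998, 0.0]
ft_force: [0.5, -0.4, -0.6]
finger_gap: 0.349
grip_force: 0.0
clock: 11.3
ee_pos: [0.663, 0.016, 0.1613]
orientation: [2.42, 1.995, 0.007]
ft_force: [0.6, 0.2, -0.9]
finger_gap: 0.803
grip_force: 0.0
clk 11.3 ee [0.663  0.016  0.1613] tilt z [ 0.007 -0.001 -1.   ] closing -11.0 gap 0.803 q6 0.04 F [ 0.6  0.2 -0.9]
shift mm [-372.2 -220.1   -0.4] tool-z turn deg -17.7
```

```bash
python3 -m inch '{"motion":[-0.026,-0.015,0,0,0,0,-0.027,-0.016,0,0,0,0,-0.027,-0.016,0,0,0,0,-0.027,-0.016,0,0,0,0,-0.027,-0.016,0,0,0,0,-0.027,-0.016,0,0,0,0,-0.027,-0.016,0,0,0,0]}'
python3 -m inch '{"motion":[-0.026,-0.015,0,0,0,0,-0.027,-0.016,0,0,0,0,-0.027,-0.016,0,0,0,0,-0.027,-0.016,0,0,0,0,-0.027,-0.016,0,0,0,0,-0.027,-0.016,0,0,0,0,-0.025,-0.015,0,0,0,-6,0,0,0,0,0,-6,0,0,0,0,0,-6,0,0,0,0,0,0]}'
python3 -m inch '{"motion":[0,0,0,0,0,0]}'
python3 go.py .376 -.3075 .037 6.7
python3 - <<'E'
from h import *
from rig import capture
T=tool(monitor.sense());im=capture('wrist')[...,::-1].copy();cv2.imwrite('pics/w4.png',im);np.save('T4',T)
c=blob(im,(60,60,580,330),red);print(cv2.boundingRect(c))
E
```

```text
clock: 12.0
ee_pos: [0.5142, -0.1476, 0.1556]
orientation: [-2.422, -1.997, 0.001]
ft_force: [0.8, -0.5, -0.1]
finger_gap: 0.799
grip_force: 0.0
clock: 13.0
ee_pos: [0.3718, -0.3084, 0.1559]
orientation: [-2.08, -2.352, -0.001]
ft_force: [-0.6, -0.5, -0.8]
finger_gap: 0.801
grip_force: 0.0
clock: 13.1
ee_pos: [0.3722, -0.3083, 0.1563]
orientation: [-2.084, -2.349, -0.001]
ft_force: [0.3, 0.0, 0.1]
finger_gap: 0.798
grip_force: 0.0
clk 13.1 ee [ 0.3722 -0.3083  0.1563] tilt z [-0.001  0.001 -1.   ] closing 6.9 gap 0.798 q6 -1.06 F [0.3 0.  0.1]
shift mm [  0.2   4.  119.3] tool-z turn deg 0.2
(501, 215, 79, 82)
```

View pics/w4.png

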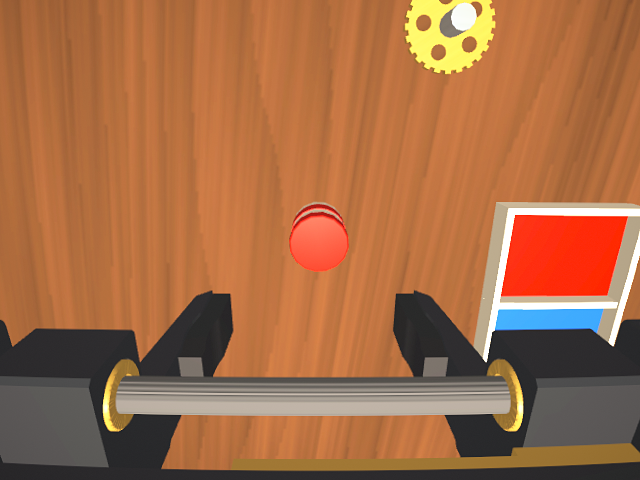

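The wrist view shows the red lid at about (319,242), 59 px wide, the large wheel's hub top at (464,16), and the red bay floor spanning roughly (502–627, 215–297).

Run:
```python
from h import *
T=np.load('T4.npy')
p=plane('wrist',[[319,242],[289.5,242],[348.5,242]],.045,T);print(p,'dia',np.linalg.norm(p[1]-p[2]),'tool',((p-T[:3,3])@T[:3,:3]).round(4)[0])
for n,a,b in(('lid',(465,294.9),(319,242)),('lhub',(393.9,263.7),(464,16))):
    o,e=ray('top',[a]);o2,e2=ray('wrist',[b],T);print(n,tri(o,e[0],o2,e2[0]))
```

```text
[[ 0.37788938 -0.30670443  0.045     ]
 [ 0.35853628 -0.30903893  0.045     ]
 [ 0.39724691 -0.30437052  0.045     ]] dia 0.03899111493126114 tool [0.0008 0.0059 0.1113]
lid (array([ 0.37748057, -0.30499872,  0.05072727]), np.float64(0.0003964035645455669))
lhub (array([ 0.44626925, -0.15985036,  0.03246124]), np.float64(0.0007649639727655004))
```

Diameter and heights agree with the description. Descend and grip the red pot.

```bash
python3 -m inch '{"motion":[0.001,0.0055,0.02,0,0,0,0,0,0.025,0,0,0,0,0,0.025,0,0,0,0,0,0.025,0,0,0,0,0,0.015,0,0,0,0,0,0.009,0,0,0,0,0,0,0,0,0]}'
python3 -m inch '{"motion":[0,0,0,0,0,0,0,0,0,0,0,0,0,0,0,0,0,0,0,0,0,0,0,0,0,0,0,0,0,0,0,0,0,0,0,0,0,0,0,0,0,0,0,0,0,0,0,0]}' 0 20
python3 -m inch '{"motion":[0,0,-0.01,0,0,0,0,0,-0.02,0,0,0,0,0,-0.03,0,0,0,0,0,-0.03,0,0,0,0,0,-0.02,0,0,0,0,0,0,0,0,0]}'
python3 go.py .5705 -.3105 .043 6.7
```

```text
clock: 13.85
ee_pos: [0.3774, -0.3062, 0.0371]
orientation: [-2.081, -2.351, -0.001]
ft_force: [0.3, 1.5, 0.4]
finger_gap: 0.801
grip_force: 0.0
clock: 14.65
ee_pos: [0.3781, -0.3075, 0.0388]
orientation: [2.081, 2.352, -0.0]
ft_force: [-0.4, 0.6, 6.2]
finger_gap: 0.446
grip_force: 20.0
clock: 15.25
ee_pos: [0.3791, -0.3087, 0.1514]
orientation: [2.077, 2.349, -0.002]
ft_force: [0.3, 0.4, -1.4]
finger_gap: 0.451
grip_force: 20.0
clk 15.2 ee [ 0.3791 -0.3087  0.1514] tilt z [ 0.004 -0.005 -1.   ] closing 7.0 gap 0.451 q6 -1.05 F [ 0.3  0.4 -1.4]
shift mm [-24.6 189.4 109.1] tool-z turn deg 0.3
```

```bash
python3 -m inch '{"motion":[-0.003,0.02,0,0,0,0,-0.004,0.03,0,0,0,0,-0.004,0.03,0,0,0,0,-0.004,0.03,0,0,0,0,-0.004,0.03,0,0,0,0,-0.003,0.025,0,0,0,0,-0.002,0.016,0,0,0,0,-0.001,0.008,0,0,0,0,0,0,0,0,0,0]}'
python3 go.py .5705 -.3105 .043 6.7
```

```text
clock: 16.15
ee_pos: [0.5685, -0.3083, 0.1467]
orientation: [-2.079, -2.352, 0.0]
ft_force: [0.2, 0.2, -1.4]
finger_gap: 0.449
grip_force: 20.0
clk 16.1 ee [ 0.5685 -0.3083  0.1467] tilt z [-0.001  0.001 -1.   ] closing 7.1 gap 0.449 q6 -0.80 F [ 0.2  0.2 -1.4]
shift mm [ -2.6   1.9 103.7] tool-z turn deg 0.4
```

```bash
python3 -m inch '{"motion":[-0.0025,0.002,0.02,0,0,0,0,0,0.025,0,0,0,0,0,0.025,0,0,0,0,0,0.016,0,0,0,0,0,0.01,0,0,0,0,0,0.005,0,0,0,0,0,0.002,0,0,0,0,0,0,0,0,0]}'
python3 -m inch '{"motion":[0,0,0,0,0,0,0,0,0,0,0,0,0,0,0,0,0,0,0,0,0,0,0,0,0,0,0,0,0,0]}' 0.65
python3 -m inch '{"motion":[0,0,-0.02,0,0,0,0,0,-0.03,0,0,0,0,0,-0.03,0,0,0,0,0,-0.03,0,0,0,0,0,-0.02,0,0,0,0,0,0,0,0,0]}'
python3 go.py .4455 -.16 .16 12
```

```text
clock: 16.95
ee_pos: [0.5712, -0.3115, 0.0459]
orientation: [2.081, 2.352, 0.0]
ft_force: [0.9, 0.1, -1.5]
finger_gap: 0.452
grip_force: 20.0
clock: 17.45
ee_pos: [0.5709, -0.3112, 0.0454]
orientation: [2.081, 2.353, 0.0]
ft_force: [0.3, -0.5, 0.4]
finger_gap: 0.653
grip_force: 0.0
clock: 18.05
ee_pos: [0.5725, -0.3124, 0.1792]
orientation: [2.077, 2.348, 0.0]
ft_force: [0.4, -0.0, -0.0]
finger_gap: 0.651
grip_force: 0.0
clk 18.1 ee [ 0.5725 -0.3124  0.1792] tilt z [ 0.005 -0.004 -1.   ] closing 7.0 gap 0.651 q6 -0.80 F [ 0.4 -0.  -0. ]
shift mm [ 166.9 -107.5   17.9] tool-z turn deg -5.0
```

```bash
python3 -m inch '{"motion":[0.016,-0.01,0,0,0,0,0.025,-0.016,0,0,0,0,0.028,-0.018,0.003,0,0,0,0.028,-0.018,0.004,0,0,0,0.028,-0.018,0.004,0,0,0,0.022,-0.014,0.004,0,0,0,0.014,-0.009,0.003,0,0,0,0.006,-0.0045,0,0,0,-7,0,0,0,0,0,0,0,0,0,0,0,0]}'
python3 go.py .446 -.16 .029 14
python3 - <<'E'
from h import *
from rig import capture
T=tool(monitor.sense());im=capture('wrist')[...,::-1].copy();cv2.imwrite('pics/w5.png',im);np.save('T5',T)
c=blob(im,(200,150,440,360),lambda h,s,v:(s<60)&(v>170));p=cen(c);print(cv2.boundingRect(c),p)
q=plane('wrist',[p],.03,T);print(q,'tool',(q-T[:3,3])@T[:3,:3])
E
```

```text
clock: 19.05
ee_pos: [0.4436, -0.1585, 0.1566]
orientation: [-1.937, -2.473, 0.0]
ft_force: [0.6, -0.6, -0.8]
finger_gap: 0.65
grip_force: 0.0
clk 19.1 ee [ 0.4436 -0.1585  0.1566] tilt z [-0.001  0.    -1.   ] closing 13.8 gap 0.650 q6 -0.84 F [ 0.6 -0.6 -0.8]
shift mm [ -2.1   2.  127.6] tool-z turn deg -0.2
(305, 227, 22, 22) [315.11838913 237.58563804]
[[ 0.4471332  -0.15891067  0.03      ]] tool [[-0.00132318  0.00339276  0.12659777]]
```

View pics/w5.png

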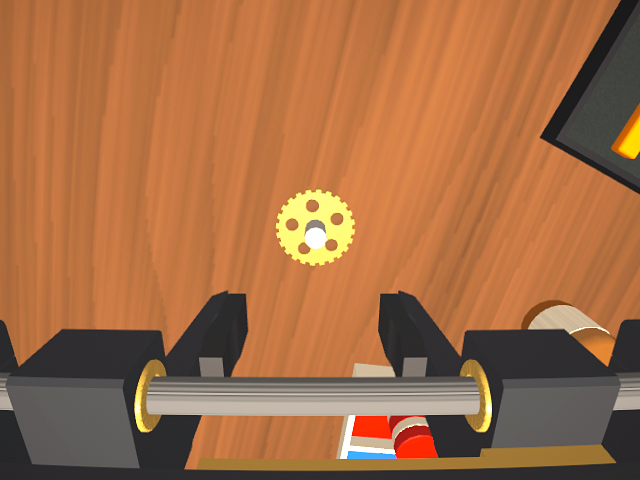

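The hub top is at (315,238), midway between the fingers. The red pot stands in the red bay at lower right and the brush is in the black tray.

```bash
python3 -m inch '{"motion":[-0.0015,0.003,0.02,0,0,0,0,0,0.03,0,0,0,0,0,0.03,0,0,0,0,0,0.025,0,0,0,0,0,0.014,0,0,0,0,0,0.009,0,0,0,0,0,0,0,0,0,0,0,0,0,0,0]}'
python3 go.py .4471 -.159 .029 14
python3 -m inch '{"motion":[0,0,0,0,0,0,0,0,0,0,0,0,0,0,0,0,0,0,0,0,0,0,0,0,0,0,0,0,0,0,0,0,0,0,0,0,0,0,0,0,0,0,0,0,0,0,0,0]}' 0 25
python3 -m inch '{"motion":[0,0,-0.01,0,0,0,0,0,-0.02,0,0,0,0,0,-0.03,0,0,0,0,0,-0.03,0,0,0,0,0,-0.02,0,0,0,0,0,0,0,0,0]}'
python3 go.py .557 .383 .139 14
```

```text
clock: 19.9
ee_pos: [0.4475, -0.1596, 0.0296]
orientation: [1.935, 2.475, 0.0]
ft_force: [0.8, -0.9, 1.3]
finger_gap: 0.648
grip_force: 0.0
clk 19.9 ee [ 0.4475 -0.1596  0.0296] tilt z [ 0. -0. -1.] closing 14.0 gap 0.648 q6 -0.84 F [ 0.8 -0.9  1.3]
shift mm [ 0.7 -0.2  0.6] tool-z turn deg -0.0
clock: 20.7
ee_pos: [0.447, -0.1592, 0.0293]
orientation: [-1.934, -2.476, 0.0]
ft_force: [-1.0, 0.1, 3.3]
finger_gap: 0.171
grip_force: 25.0
clock: 21.3
ee_pos: [0.4488, -0.1603, 0.1424]
orientation: [1.93, 2.471, 0.001]
ft_force: [-0.6, -1.1, -0.3]
finger_gap: 0.176
grip_force: 25.0
clk 21.3 ee [ 0.4488 -0.1603  0.1424] tilt z [ 0.005 -0.003 -1.   ] closing 14.0 gap 0.176 q6 -0.84 F [-0.6 -1.1 -0.3]
shift mm [500.9 236.6   2.1] tool-z turn deg 0.0
```

```bash
python3 -m inch '{"motion":[0.014,0.007,0,0,0,0,0.026,0.012,0,0,0,0,0.03,0.014,0,0,0,0,0.03,0.014,0,0,0,0,0.03,0.014,0,0,0,0,0.03,0.014,0,0,0,0,0.03,0.014,0,0,0,0,0.03,0.014,0,0,0,0,0.03,0.014,0,0,0,0,0.03,0.014,0,0,0,0]}'
python3 -m inch '{"motion":[0.03,0.014,0,0,0,0,0.03,0.014,0,0,0,0,0.03,0.014,0,0,0,0,0.03,0.014,0,0,0,0,0.03,0.014,0,0,0,0,0.03,0.014,0,0,0,0,0.024,0.012,0,0,0,0,0.016,0.0075,0,0,0,0,0,0,0,0,0,0,0,0,0,0,0,0]}'
python3 go.py .557 .383 .0345 14
python3 - <<'E'
from h import *
from rig import capture
T=tool(monitor.sense());im=capture('wrist')[...,::-1].copy();cv2.imwrite('pics/w6.png',im);np.save('T6',T)
E
```

```text
clock: 22.3
ee_pos: [0.5055, 0.1455, 0.1377]
orientation: [-1.933, -2.475, 0.002]
ft_force: [-1.1, 0.1, -2.0]
finger_gap: 0.173
grip_force: 25.0
clock: 23.3
ee_pos: [0.5525, 0.3821, 0.1375]
orientation: [-1.932, -2.476, 0.004]
ft_force: [-0.9, -0.2, -0.9]
finger_gap: 0.173
grip_force: 25.0
clk 23.3 ee [0.5525 0.3821 0.1375] tilt z [-0.002 -0.001 -1.   ] closing 14.1 gap 0.173 q6 0.18 F [-0.9 -0.2 -0.9]
shift mm [ -0.2   4.8 103. ] tool-z turn deg 0.1
```

View pics/w6.png

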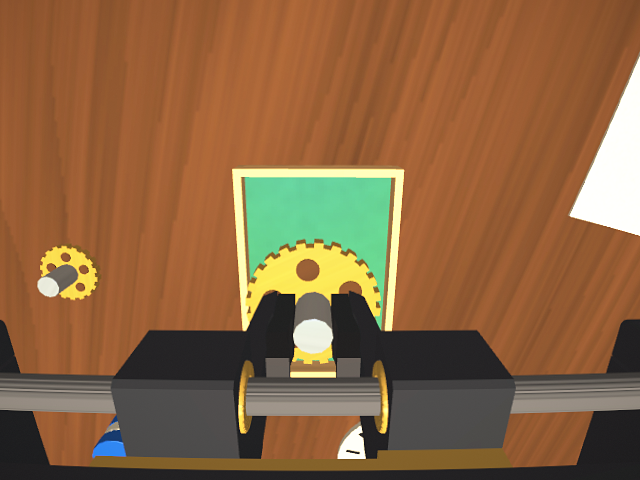

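The wheel is held level over the green tray, whose far outer corners are at (233,169) and (404,169). The small wheel's hub top is at (48,288).

Run:
```python
from h import *
T=np.load('T6.npy')
p=plane('wrist',[[233,169],[404,169]],.02,T);print(p.round(4),np.linalg.norm(p[0]-p[1]),'tool',((p-T[:3,3])@T[:3,:3]).round(4).tolist())
o,e=ray('top',[[177.2,298.9]]);o2,e2=ray('wrist',[[48,288]],T);print(tri(o,e[0],o2,e2[0]))
```

```text
[[0.4928 0.4163 0.02  ]
 [0.5989 0.4429 0.02  ]] 0.10939536934279893 tool [[0.0477, -0.0493, 0.1176], [0.0478, 0.0601, 0.1173]]
(array([0.38141701, 0.30594864, 0.02873344]), np.float64(0.0016244639636628208))
```

```bash
python3 -m inch '{"motion":[0,0.005,0.02,0,0,0,0,0,0.025,0,0,0,0,0,0.025,0,0,0,0,0,0.016,0,0,0,0,0,0.01,0,0,0,0,0,0.005,0,0,0,0,0,0.002,0,0,0,0,0,0,0,0,0,0,0,0,0,0,0]}'
python3 go.py .557 .383 .0345 14
```

```text
clock: 24.25
ee_pos: [0.559, 0.3842, 0.0373]
orientation: [1.933, 2.475, 0.002]
ft_force: [0.3, -0.0, -1.0]
finger_gap: 0.175
grip_force: 25.0
clk 24.2 ee [0.559  0.3842 0.0373] tilt z [ 0.002  0.001 -1.   ] closing 14.0 gap 0.175 q6 0.18 F [ 0.3 -0.  -1. ]
shift mm [-0.7 -2.2  2.8] tool-z turn deg 0.0
```

```bash
python3 -m inch '{"motion":[0,-0.001,0.0025,0,0,0,0,0,0,0,0,0]}'
python3 -m inch '{"motion":[0,0,0,0,0,0,0,0,0,0,0,0,0,0,0,0,0,0,0,0,0,0,0,0]}' 0.4
python3 -m inch '{"motion":[0,0,-0.015,0,0,0,0,0,-0.03,0,0,0,0,0,-0.035,0,0,0,0,0,-0.03,0,0,0,0,0,-0.02,0,0,0,0,0,0,0,0,0]}' 0.6
python3 go.py .381 .3065 .15 14
```

```text
clock: 24.45
ee_pos: [0.5578, 0.384, 0.0344]
orientation: [1.933, 2.475, 0.002]
ft_force: [1.5, -0.2, -0.0]
finger_gap: 0.17
grip_force: 25.0
clock: 24.85
ee_pos: [0.5573, 0.3836, 0.0337]
orientation: [-1.934, -2.476, 0.0]
ft_force: [0.1, -0.2, -0.1]
finger_gap: 0.404
grip_force: 0.0
clock: 25.45
ee_pos: [0.5596, 0.3848, 0.1692]
orientation: [1.931, 2.473, 0.012]
ft_force: [-0.3, -0.9, 0.8]
finger_gap: 0.599
grip_force: 0.0
clk 25.4 ee [0.5596 0.3848 0.1692] tilt z [ 0.008  0.004 -1.   ] closing 14.0 gap 0.599 q6 0.18 F [-0.3 -0.9  0.8]
shift mm [ -32.8 -192.4   17.6] tool-z turn deg 0.0
```

```bash
python3 -m inch '{"motion":[-0.003,-0.016,0,0,0,0,-0.005,-0.03,0,0,0,0,-0.005,-0.032,0,0,0,0,-0.005,-0.032,0.003,0,0,0,-0.005,-0.032,0.004,0,0,0,-0.005,-0.028,0.004,0,0,0,-0.004,-0.016,0.003,0,0,0,-0.001,-0.006,0.002,0,0,0,0,0,0,0,0,0,0,0,0,0,0,0]}'
python3 go.py .381 .3065 .029 14
python3 - <<'E'
from h import *
from rig import capture
T=tool(monitor.sense());im=capture('wrist')[...,::-1].copy();cv2.imwrite('pics/w7.png',im);np.save('T7',T)
c=blob(im,(240,170,400,320),lambda h,s,v:(s<60)&(v>170));p=cen(c);print(cv2.boundingRect(c),p)
q=plane('wrist',[p],.03,T);print(q,'tool',(q-T[:3,3])@T[:3,:3])
E
```

```text
clock: 26.45
ee_pos: [0.3798, 0.3054, 0.1479]
orientation: [1.934, 2.475, 0.001]
ft_force: [1.1, 0.8, 0.2]
finger_gap: 0.596
grip_force: 0.0
clk 26.4 ee [0.3798 0.3054 0.1479] tilt z [ 0.001  0.    -1.   ] closing 14.0 gap 0.596 q6 0.19 F [1.1 0.8 0.2]
shift mm [  0.7   1.3 118.9] tool-z turn deg -0.0
(303, 227, 23, 22) [313.93800539 237.60242588]
[[0.38200415 0.30752177 0.03      ]] tool [[0.00148823 0.00253269 0.11785746]]
```

```bash
python3 -m inch '{"motion":[0.0015,0.0025,0.02,0,0,0,0,0,0.03,0,0,0,0,0,0.03,0,0,0,0,0,0.02,0,0,0,0,0,0.012,0,0,0,0,0,0.007,0,0,0,0,0,0,0,0,0,0,0,0,0,0,0]}'
python3 -m inch '{"motion":[0,0,0,0,0,0,0,0,0,0,0,0,0,0,0,0,0,0,0,0,0,0,0,0,0,0,0,0,0,0,0,0,0,0,0,0,0,0,0,0,0,0,0,0,0,0,0,0]}' 0 25
python3 -m inch '{"motion":[0,0,-0.01,0,0,0,0,0,-0.02,0,0,0,0,0,-0.03,0,0,0,0,0,-0.03,0,0,0,0,0,-0.02,0,0,0,0,0,0,0,0,0]}'
python3 go.py .573 .32 .139 14
```

```text
clock: 27.3
ee_pos: [0.3819, 0.3076, 0.0295]
orientation: [1.934, 2.475, 0.002]
ft_force: [-0.5, -0.5, 0.6]
finger_gap: 0.604
grip_force: 0.0
clock: 28.1
ee_pos: [0.3812, 0.3073, 0.0289]
orientation: [1.934, 2.476, 0.0]
ft_force: [-1.4, -1.3, 3.4]
finger_gap: 0.17
grip_force: 25.0
clock: 28.7
ee_pos: [0.383, 0.3082, 0.142]
orientation: [1.932, 2.474, 0.009]
ft_force: [0.3, 0.3, -1.1]
finger_gap: 0.171
grip_force: 25.0
clk 28.7 ee [0.383  0.3082 0.142 ] tilt z [ 0.006  0.003 -1.   ] closing 14.0 gap 0.171 q6 0.19 F [ 0.3  0.3 -1.1]
shift mm [-34.6 187.2   4.1] tool-z turn deg 0.0
```

```bash
python3 -m inch '{"motion":[-0.003,0.016,0,0,0,0,-0.005,0.03,0,0,0,0,-0.006,0.032,0,0,0,0,-0.006,0.032,0,0,0,0,-0.006,0.032,0,0,0,0,-0.005,0.025,0,0,0,0,-0.003,0.015,0,0,0,0,-0.001,0.006,0,0,0,0,0,0,0,0,0,0,0,0,0,0,0,0]}'
python3 go.py .5735 .319 .0345 14
python3 - <<'E'
from h import *
from rig import capture
T=tool(monitor.sense());im=capture('wrist')[...,::-1].copy();cv2.imwrite('pics/w8.png',im)
E
```

```text
clock: 29.7
ee_pos: [0.5708, 0.3187, 0.1377]
orientation: [-1.933, -2.475, 0.003]
ft_force: [0.3, -1.0, -0.5]
finger_gap: 0.171
grip_force: 25.0
clk 29.7 ee [0.5708 0.3187 0.1377] tilt z [-0.002 -0.001 -1.   ] closing 14.0 gap 0.171 q6 0.08 F [ 0.3 -1.  -0.5]
shift mm [ -0.3   3.  103.2] tool-z turn deg 0.0
```

View pics/w8.png

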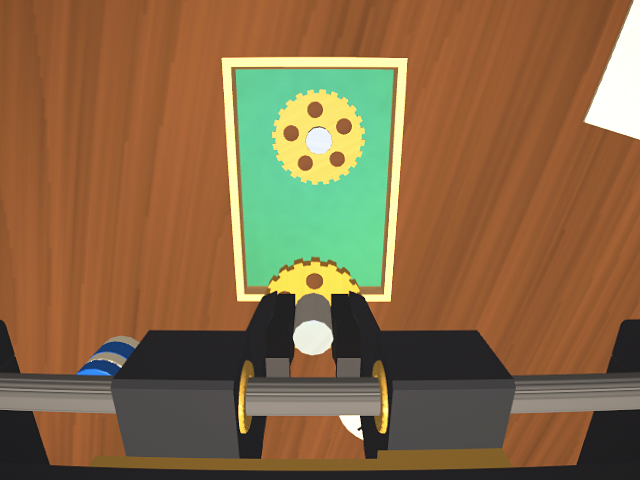

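The large wheel lies flat, hub up, at (318,138). The tray's near outer edge is at row 300, and I'll check the clearance to it before lowering.

Run:
```python
from h import *
T=tool(monitor.sense())
p=plane('wrist',[[238,300],[391,300],[222,58],[407,58]],.02,T);print(((p-T[:3,3])@T[:3,:3]).round(4).tolist())
p=plane('wrist',[[318.5,140]],.035,T);print(((p-T[:3,3])@T[:3,:3]).round(4).tolist())
```

```text
[[-0.0457, -0.0519, 0.1181], [-0.0456, 0.0579, 0.1179], [0.1134, -0.0521, 0.1181], [0.1134, 0.0576, 0.1179]]
[[0.0666, 0.0051, 0.103]]
```

Clearance is good: the inner near wall is at -41 mm, the small wheel's radius is 22 mm, and the large wheel's hub is 67 mm away.

```bash
python3 -m inch '{"motion":[0,0.003,0.02,0,0,0,0,0,0.025,0,0,0,0,0,0.025,0,0,0,0,0,0.016,0,0,0,0,0,0.01,0,0,0,0,0,0.005,0,0,0,0,0,0.003,0,0,0,0,0,0.001,0,0,0,0,0,0,0,0,0,0,0,0,0,0,0]}'
python3 go.py .5735 .319 .0345 14
```

```text
clock: 30.75
ee_pos: [0.5754, 0.3197, 0.0345]
orientation: [1.934, 2.475, 0.002]
ft_force: [0.8, -0.1, -1.1]
finger_gap: 0.172
grip_force: 25.0
clk 30.8 ee [0.5754 0.3197 0.0345] tilt z [ 0.001  0.    -1.   ] closing 14.0 gap 0.172 q6 0.08 F [ 0.8 -0.1 -1.1]
shift mm [-0.2 -2.   0. ] tool-z turn deg 0.0
```

```bash
python3 -m inch '{"motion":[0,0,0,0,0,0,0,0,0,0,0,0,0,0,0,0,0,0,0,0,0,0,0,0]}' 0.4
python3 -m inch '{"motion":[0,0,-0.015,0,0,0,0,0,-0.03,0,0,0,0,0,-0.035,0,0,0,0,0,-0.03,0,0,0,0,0,-0.02,0,0,0,0,0,0,0,0,0]}' 0.8
python3 go.py .4456 .176 .16 6.7
```

```text
clock: 31.15
ee_pos: [0.575, 0.3195, 0.0339]
orientation: [1.934, 2.476, 0.0]
ft_force: [0.3, -1.1, -0.7]
finger_gap: 0.402
grip_force: 0.0
clock: 31.75
ee_pos: [0.5773, 0.3204, 0.169]
orientation: [1.931, 2.472, 0.011]
ft_force: [0.8, 0.5, 0.1]
finger_gap: 0.802
grip_force: 0.0
clk 31.8 ee [0.5773 0.3204 0.169 ] tilt z [ 0.008  0.003 -1.   ] closing 14.0 gap 0.802 q6 0.08 F [0.8 0.5 0.1]
shift mm [-108.2 -162.8    7.6] tool-z turn deg 7.3
```

```bash
python3 -m inch '{"motion":[-0.01,-0.015,0,0,0,0,-0.018,-0.027,0,0,0,0,-0.02,-0.03,0,0,0,0,-0.02,-0.03,0.002,0,0,0,-0.02,-0.03,0.003,0,0,0,-0.013,-0.019,0.003,0,0,0,-0.007,-0.011,0,0,0,0,0,0,0,0,0,7.3,0,0,0,0,0,0,0,0,0,0,0,0]}'
python3 go.py .4456 .176 .037 6.7
python3 - <<'E'
from h import *
from rig import capture
T=tool(monitor.sense());im=capture('wrist')[...,::-1].copy();cv2.imwrite('pics/w9.png',im)
c=blob(im,(230,170,410,320),lambda h,s,v:(h>95)&(h<120)&(s>120)&(v>200));p=cen(c);r=cv2.boundingRect(c);print(r,p)
q=plane('wrist',[[r[0]+r[2]/2-.5,p[1]],[r[0],p[1]],[r[0]+r[2]-1,p[1]]],.045,T);print(q[0],np.linalg.norm(q[1]-q[2]),'tool',((q-T[:3,3])@T[:3,:3])[0])
E
```

```text
clock: 32.75
ee_pos: [0.4442, 0.1757, 0.1557]
orientation: [2.084, 2.351, 0.0]
ft_force: [0.3, 0.0, -0.4]
finger_gap: 0.804
grip_force: 0.0
clk 32.8 ee [0.4442 0.1757 0.1557] tilt z [ 0.  0. -1.] closing 6.9 gap 0.804 q6 0.01 F [ 0.3  0.  -0.4]
shift mm [1.000e-01 1.400e+00 1.187e+02] tool-z turn deg 0.2
(285, 213, 59, 57) [314.29586589 240.78227476]
[0.44658262 0.17783394 0.045     ] 0.03819857326444917 tool [0.00180182 0.002612   0.11074042]
```

View pics/w9.png

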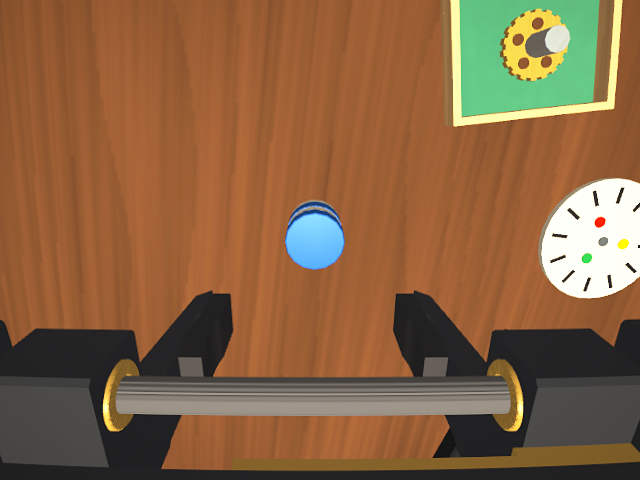

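The blue lid is at (314,241), centred between the fingers. The small wheel sits hub up in the tray and the dial is clear on the right.

```bash
python3 -m inch '{"motion":[0.0015,0.0025,0.02,0,0,0,0,0,0.03,0,0,0,0,0,0.025,0,0,0,0,0,0.025,0,0,0,0,0,0.012,0,0,0,0,0,0.0065,0,0,0,0,0,0,0,0,0,0,0,0,0,0,0]}'
python3 -m inch '{"motion":[0,0,0,0,0,0,0,0,0,0,0,0,0,0,0,0,0,0,0,0,0,0,0,0,0,0,0,0,0,0,0,0,0,0,0,0,0,0,0,0,0,0,0,0,0,0,0,0]}' 0 20
python3 -m inch '{"motion":[0,0,-0.01,0,0,0,0,0,-0.02,0,0,0,0,0,-0.03,0,0,0,0,0,-0.03,0,0,0,0,0,-0.025,0,0,0,0,0,-0.01,0,0,0,0,0,0,0,0,0]}'
python3 go.py .5795 -.387 .16 6.7
```

```text
clock: 33.6
ee_pos: [0.447, 0.1775, 0.038]
orientation: [2.086, 2.348, 0.002]
ft_force: [-0.1, 0.0, -0.0]
finger_gap: 0.797
grip_force: 0.0
clock: 34.4
ee_pos: [0.4463, 0.1773, 0.0375]
orientation: [2.087, 2.347, 0.0]
ft_force: [-1.3, 0.0, 4.6]
finger_gap: 0.449
grip_force: 20.0
clock: 35.1
ee_pos: [0.447, 0.1774, 0.1636]
orientation: [2.086, 2.346, 0.004]
ft_force: [-0.1, 0.4, -1.4]
finger_gap: 0.451
grip_force: 20.0
clk 35.1 ee [0.447  0.1774 0.1636] tilt z [ 0.003  0.    -1.   ] closing 6.7 gap 0.451 q6 0.01 F [-0.1  0.4 -1.4]
shift mm [-576.    65.6    3.8] tool-z turn deg 0.0
```

```bash
python3 -m inch '{"motion":[-0.015,0.002,0,0,0,0,-0.027,0.003,0,0,0,0,-0.03,0.0034,0,0,0,0,-0.03,0.0034,0,0,0,0,-0.03,0.0034,0,0,0,0,-0.03,0.0034,0,0,0,0,-0.03,0.0034,0,0,0,0,-0.03,0.0034,0,0,0,0,-0.03,0.0034,0,0,0,0,-0.03,0.0034,0,0,0,0]}'
python3 -m inch '{"motion":[-0.03,0.0034,0,0,0,0,-0.03,0.0034,0,0,0,0,-0.03,0.0034,0,0,0,0,-0.03,0.0034,0,0,0,0,-0.03,0.0034,0,0,0,0,-0.03,0.0034,0,0,0,0,-0.03,0.0034,0,0,0,0,-0.03,0.0034,0,0,0,0,-0.024,0.003,0,0,0,0,-0.018,0.002,0,0,0,0]}'
python3 -m inch '{"motion":[-0.008,0.001,0,0,0,0,-0.004,0.001,0,0,0,0,0,0,0,0,0,0,0,0,0,0,0,0]}'
python3 go.py .5795 -.387 .043 6.7;python3 - <<'E'
from h import *
from rig import capture
T=tool(monitor.sense());im=capture('wrist')[...,::-1].copy();cv2.imwrite('pics/w10.png',im)
E
```

```text
clock: 36.1
ee_pos: [0.5101, -0.0999, 0.1601]
orientation: [-2.086, -2.345, 0.002]
ft_force: [0.5, -0.5, -0.6]
finger_gap: 0.448
grip_force: 20.0
clock: 37.1
ee_pos: [0.5752, -0.3763, 0.1592]
orientation: [-2.087, -2.344, 0.0]
ft_force: [0.7, -0.1, -0.6]
finger_gap: 0.444
grip_force: 20.0
clock: 37.5
ee_pos: [0.5793, -0.386, 0.1617]
orientation: [-2.086, -2.348, -0.0]
ft_force: [-0.3, 0.2, -0.0]
finger_gap: 0.447
grip_force: 20.0
clk 37.5 ee [ 0.5793 -0.386   0.1617] tilt z [-0.001  0.001 -1.   ] closing 6.8 gap 0.447 q6 -0.88 F [-0.3  0.2 -0. ]
shift mm [-1.200e+00  1.000e-01  1.187e+02] tool-z turn deg 0.1
```

View pics/w10.png

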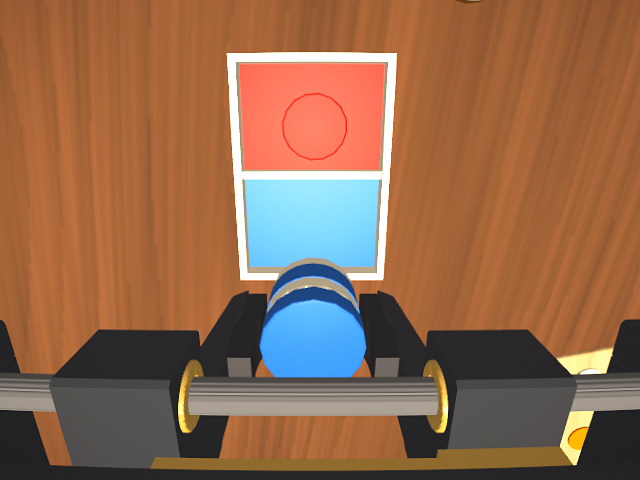

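The red pot stands in the red bay at (314,127). The tray's near outer corners are at (241,279) and (384,279), and its far corners at (228,54) and (396,54).

```bash
python3 - <<'E'
from h import *
T=tool(monitor.sense())
p=plane('wrist',[[241,279],[384,279],[228,54],[396,54]],.02,T);print(((p-T[:3,3])@T[:3,:3]).round(4).tolist())
E
python3 -m inch '{"motion":[-0.001,0,0.02,0,0,0,0,0,0.03,0,0,0,0,0,0.025,0,0,0,0,0,0.018,0,0,0,0,0,0.012,0,0,0,0,0,0.006,0,0,0,0,0,0.003,0,0,0,0,0,0.003,0,0,0,0,0,0,0,0,0,0,0,0,0,0,0]}'
python3 go.py .5795 -.387 .043 6.7
```

```text
[[-0.0397, -0.0536, 0.142], [-0.0397, 0.0568, 0.1419], [0.1192, -0.0533, 0.1421], [0.1192, 0.0558, 0.142]]
clock: 38.55
ee_pos: [0.5799, -0.3884, 0.046]
orientation: [2.087, 2.347, -0.0]
ft_force: [-0.2, 0.2, -1.1]
finger_gap: 0.451
grip_force: 20.0
clk 38.5 ee [ 0.5799 -0.3884  0.046 ] tilt z [ 0.001 -0.001 -1.   ] closing 6.7 gap 0.451 q6 -0.88 F [-0.2  0.2 -1.1]
shift mm [ 1.4 -0.2  3. ] tool-z turn deg 0.0
```

```bash
python3 -m inch '{"motion":[0.001,0,0.002,0,0,0,0,0,0,0,0,0,0,0,0,0,0,0]}'
python3 -m inch '{"motion":[0,0,0,0,0,0,0,0,0,0,0,0,0,0,0,0,0,0,0,0,0,0,0,0]}' 0.65
python3 -m inch '{"motion":[0,0,-0.02,0,0,0,0,0,-0.03,0,0,0,0,0,-0.03,0,0,0,0,0,-0.03,0,0,0,0,0,-0.03,0,0,0,0,0,-0.02,0,0,0,0,0,0,0,0,0]}'
python3 -m inch '{"motion":[-0.03,-0.03,-0.01,0,0,0,-0.03,-0.03,0,0,0,0,-0.03,-0.03,0,0,0,0,-0.03,-0.03,0,0,0,0,-0.03,-0.03,0,0,0,0,-0.03,-0.03,0,0,0,0,0,0,0,0,0,0,0,0,0,0,0,0]}'
python3 - <<'E'
from h import *
from rig import capture
a=capture('top')[...,::-1];b=capture('scene')[...,::-1]
cv2.imwrite('pics/f.png',np.vstack([cv2.resize(a[125:315,100:540],(660,285)),cv2.resize(b[90:400,60:580],(520,310))[:, :].copy() if 0 else cv2.resize(b[90:400,60:580],(660,310))]))
i=cv2.cvtColor(cv2.imread('pics/top0.png')[130:195,200:262],6);print('dial diff',np.abs(i.astype(int)-cv2.cvtColor(np.ascontiguousarray(a[130:195,200:262]),6)).mean())
i=cv2.imread('pics/top0.png')[145:182,390:428];print('bottle diff',np.abs(i.astype(int)-a[145:182,390:428]).mean())
E
```

```text
clock: 38.85
ee_pos: [0.5794, -0.387, 0.0433]
orientation: [-2.088, -2.348, -0.0]
ft_force: [-0.2, 0.9, -0.0]
finger_gap: 0.45
grip_force: 20.0
clock: 39.25
ee_pos: [0.5795, -0.3871, 0.0433]
orientation: [2.087, 2.347, 0.0]
ft_force: [-0.2, 0.0, 0.3]
finger_gap: 0.649
grip_force: 0.0
clock: 39.95
ee_pos: [0.581, -0.3884, 0.2076]
orientation: [2.083, 2.342, -0.0]
ft_force: [-0.1, -0.1, -0.2]
finger_gap: 0.649
grip_force: 0.0
clock: 40.75
ee_pos: [0.4205, -0.5869, 0.2111]
orientation: [-2.089, -2.343, -0.002]
ft_force: [-0.2, 0.5, -0.1]
finger_gap: 0.649
grip_force: 0.0
dial diff 1.9270471464019852
bottle diff 3.8345187292555716
```

View pics/f.png

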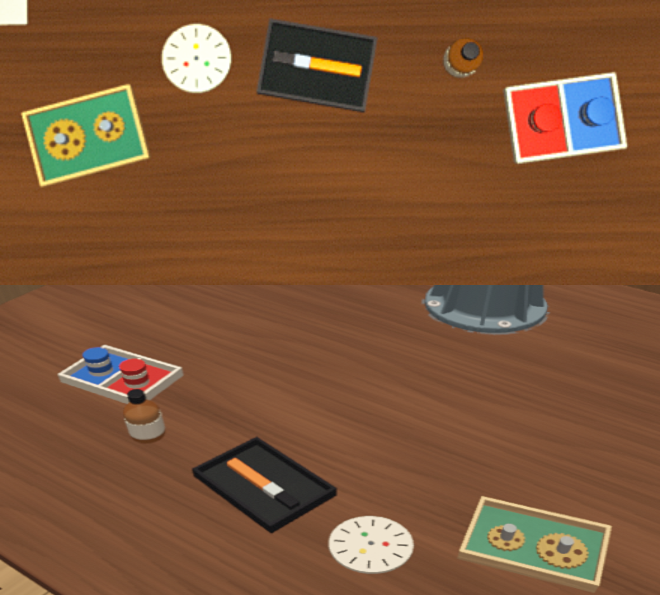

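Both views show the pots upright in their bays, both wheels hub up and apart in the green tray, and the brush flat in the black tray. The dial and bottle have not moved.

```bash
python3 -c "
from rig import ticket
print(ticket.job_done())"
```

```text
the job is handed in; nothing more can be done
None
```

The job is handed in at about 41 s on the robot's clock: final camera views show both pots, both wheels and the brush in their places and the dial and bottle unmoved, but no verdict came back.

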